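# File the radio modules and shut the kit drawer

## Task

Put the two radio modules lying on the bench away in the kit drawer, flat on its floor, side by side with their displays up and their knob ends towards the back of the drawer; slide the drawer's follower up until it holds both snugly against the end wall, and push the drawer fully home into its catch without slamming it. Pull the drawer farther out and move the follower back first if you need the room, and leave the other things on the bench where they lie.

Things in the scene. Friction and masses are not known exactly. Their poses are not given: they have to be found in the camera images.
- kit_drawer (a joint): How far the grey steel drawer stands open, m: 0 = home in its catch, 0.150 = fully out; it opens towards -x of drawer_floor. A sprung roller catch must be overcome in the last 12 mm before home (about 10 N); past its crest, some 5 mm before home, the catch draws the drawer in and holds it.
- drawer_floor (a point): Centre of the drawer's inner floor, 10 mm over the bench; moves with the drawer. x points to its back (into the cabinet), y to the end wall (at 117 mm) the modules go against, z up. Inner space x = -64 to 64, y = -117 to 117 mm. Front and back walls 36 mm high, 3 thick; side walls 40 mm; front panel from x = -76 to -67 mm, up to z = 50 mm. Open above where out of the cabinet.
- drawer_pull (a point): Middle of the front edge of the aluminium pull lip, which runs along the whole 252 mm width of the drawer's front, 54 mm over the bench when measured to its middle; lip 7 mm high, 13 mm proud of the panel. Push here, or anywhere on the front, along +x of drawer_floor.
- follower (a joint): How far the follower has slid from its parked end towards the end wall, m: 0 to 0.145. It is an upright aluminium plate across the drawer, 4 mm thick, 122 long, 39 high, hung on the front and back walls' rims; it slides along y of drawer_floor and stays where left (3 N friction). Its flat face looks to +y and lies at y = -81 mm plus this value.
- follower_block (a point): Top centre of the follower's black thumb block, 24 mm in the drawer's x, 20 mm in y, 43 mm high, behind the plate on the side away from the end wall (block centre 20 mm behind the flat face, 6 mm free between plate and block). Pinch it from above along the drawer's x; its top is 55 mm over the bench.
- kit_cabinet: Fixed grey steel cabinet of the drawer, 150 deep (x) x 252 wide (y) x 64 mm high; origin at the centre of its underside, x to its back. Shell front at x = -75 mm, opening 60 mm high over the bench. A tape measure (62 mm tall) and a roll of tape (19 mm) lie on its rear half. Drawer floor centre at x = -9 mm minus the drawer's opening.
- module_a: Black radio module, 115 x 60 x 41 mm, lying flat, display up. Origin at the centre of its underside; x runs along its length to the knob end, z up. It spans x = -58 to 58, y = -33 to 27 mm; the case is 29 mm high (24 mm at x > 29), the tip of the thin knob 41 mm. Take it across its 60 mm width.
- module_b: The other black radio module, 115 x 60 x 41 mm, lying flat, display up. Origin at the centre of its underside; x runs along its length to the knob end, z up. It spans x = -58 to 58, y = -33 to 27 mm; the case is 29 mm high (24 mm at x > 29), the tip of the thin knob 41 mm. Take it across its 60 mm width.
- knob_a (a point): Tip of module_a's knob (x = 44, y = 14, z = 41 mm in its frame): tells its knob end.
- knob_b (a point): Tip of module_b's knob (x = 44, y = 14, z = 41 mm in its frame): tells its knob end.
- multimeter: Bystander: grey-green pocket multimeter with a rotary dial, 128 (x) x 66 x 38 mm, origin at the centre of its underside.
- flux_bottle: Bystander: brown dropper bottle standing upright, 33 mm wide and 102 mm tall, origin at the centre of its foot.
- cutters: Bystander: red-handled side cutters lying along x, 146 x 44 x 11 mm, origin at the middle of the underside.
- solder_reel: Bystander: copper-coloured reel of solder wire standing on its rim's face, 56 mm across and 29 mm high, origin at the centre of its underside.
- prog_jig: Bystander, fixed: the black test jig, 190 (x) x 170 x 36 mm, origin near the middle of its underside. Its metal lid stands raised, sloping up from the hinge at x = 98, z = 62 mm to its front tab at x = 7, z = 230 mm, over y = -46 to 77 mm: carry things round or over it.

How it is judged:
At the end, for the whole second after the job is handed in: Drawer home in its catch (open < 3 mm); both modules inside, flat (within 6 mm, 0.1 rad), lengthwise within 0.12 rad, knob ends to the back, at rest; follower joint above 0.074 (0.078 = row tight against the end wall) (value of joint kit_drawer below 0.003 m and value of joint follower above 0.074 m and x of each of knob_a, knob_b in the frame of drawer_floor above 0.025 m and y of module_a in the frame of drawer_floor between 0.015 and 0.117 m and z of module_a in the frame of drawer_floor between -0.005 and 0.006 m and angle between each of module_a, module_b's own z axis and vertical below 0.1 rad and angle between the x axis of each of module_a, module_b and the x axis of drawer_floor, either way round below 0.12 rad and linear speed of each of module_a, module_b below 0.02 m/s and y of module_b in the frame of drawer_floor between 0.015 and 0.117 m and z of module_b in the frame of drawer_floor between -0.005 and 0.006 m); the robot touches nothing.
It fails at once if the drawer is slammed (moves inwards faster than 0.6 m/s) (velocity of joint kit_drawer below -0.6 m/s).
It fails at once if a bystander (multimeter, dropper bottle, cutters or solder reel) is moved by more than 30 mm (distance of any of multimeter, flux_bottle, cutters, solder_reel from where it was at the start of the episode above 0.03 m).
It fails at once if the dropper bottle is knocked over (angle between flux_bottle's own z axis and vertical above 0.5 rad).
It also fails if it takes over 72 s, if anything falls off the work surface, if the arm or the gripper's body presses on something with over 40 N, if the wrist force passes 120 N, or if a joint passes its speed limit or range.

## Robot

A 6-joint arm with a two-finger parallel gripper is mounted at the origin on a cart in front of the work surface, level with it; the furniture and walls round the work are solid. World frame = base frame: x ahead of the robot, y to its left, z up, the work surface at z = 0. Lengths are in m, angles in rad, forces in N, time in s.
With the tool pointing down it reaches from about 0.25 to 0.725 m from the base axis. Payload 4 kg.
Tool frame: the origin (TCP) lies on the centre line of the jaws, within the pads' length; the fingertips stand 22 mm ahead of it and the grasp point (between the pads) lies 3 mm ahead of it (bot.tip_reach is the distance from the TCP to the fingertips, in m); z points along the fingers, y is the line along which they close (so a half turn about z gives the same grasp; the last joint's range is limited). The gripper opens to 85 mm and grips with 20 to 120 N. Pads are 22 mm wide; open, the fingers measure 114 mm over their backs; the gripper's body (76 mm by 85 mm) begins 54 mm behind the grasp point. The pads swing forward as they close: fully open they stand 13 mm farther back than shut.
Start: joints at [-1.282, 0.241, 0.005, 1.335, 0, 1.571], TCP at [0.142, -0.479, 0.253] pointing down, gripper open.
Joint ranges: [-2.72, 2.72], [-1.05, 1.87], [-1.09, 1.28], [-1.99, 2.15], [-1.42, 1.44], [-3.14, 3.14]. Speed limits (rad/s): [2.79, 2.79, 3.14, 3.14, 3.14, 3.14].

## Interface

Orientations are given as a unit quaternion [x, y, z, w].
In Python, from workcell import bot gives the robot as it stands. The module is installed in compiled form; this text tells all that it offers.
- The arm moves only by the tool apply_moves, never from a script. Its argument "commands" is a list of rows, each a list of 4 numbers: the shift along the tool's x, y, z scaled (see below), then the turn about the tool's z scaled (see below). In form: [[tx, ty, tz, roll], ...]. A call has exactly 5 rows; each row shifts and turns the commanded pose from where the row before left it, along the tool's axes as they then stand; what a row does not reach is not made up. The controller multiplies each number of a shift by 20 mm and each number of a turn by 60 degrees. A row lasts 1/12 s, in which the tool goes at most 41.7 mm and 7.16 degrees, less where a joint would pass 70% of its speed; a pose out of reach is approached as far as the arm can. A call with a number of a shift or a turn outside -1 to 1 is refused whole. A call with a gripper value outside its range is refused whole. "claw" is the closure, from 0 (fully open) to 1 (shut), set as the call begins (left out, the last holds). The fingers move at their own pace and stop on an object; the grip force is fixed at half the most. Time passes only in rows, so rows that do not move let the fingers close, or fill a call up. It gives the time, the measured TCP pose, the force, the opening and the grip force at its end, in the units of the state.
- bot.get_obs(): the state, without advancing time (a new reading comes with each control period).
- bot.camera(name): name is "side" or "top"; returns a dict with "image" (420x560x3 uint8, blue, green, red), "camera_matrix" (3x3 intrinsics, pixels), "R" (3x3) and "t" (3): a world point X has camera coordinates R X + t. Camera axes: x right, y down, z forward; pixel columns grow to the right and rows downward; lengths in m; the calibration is good to about 2 mm. A picture is of the moment at which its call begins. There is no depth.
- bot.job_done(): hands the job in; it is judged then, once.
The state is a dict: "clock": time; "joint_pos": joint angles; "joint_vel": joint speeds; "tau": joint torques, N m; "eef_pos": TCP position; "tool_rot": TCP orientation; "ft_force": force on the tool from outside, world axes, zero at the start; "ft_torque": the same for the moment, N m; "grip_width": finger opening in m; "grasp_force": force on a finger pad.
Only numpy, scipy, OpenCV 4.12 (cv2) and the standard library are available. Lean on these libraries where they do the work, as an engineer would, in place of code of your own. Each camera call takes 0.05 s, during which the arm holds its last target. There are 200 camera calls.

## Working session

There is one attempt and no reset: what is moved stays moved. The work goes in short steps, Python scripts to look and compute and a tool call to move; the robot and the scene stay as the last step left them, time stands still between calls to the robot, and variables do not carry over. Pictures are saved under pics/ and viewed, at most 10 in all, crops included, and the job is handed in when it is done.

Besides the shell and the picture viewer there is one more tool, called after "Emit:" as name([rows], argument=value, ...), one row to a line, values as JSON. apply_moves: Moves the arm, as the interface text tells. Shifts and turns lie within -1 to 1; 1 stands for 20 mm of shift or 60 degrees of turn. Its arguments: {"type":"object","properties":{"commands":{"type":"array","items":{"type":"array","items":{"type":"number","minimum":-1,"maximum":1}}},"claw":{"type":"number"}},"required":["commands"]}

```bash
mkdir -p pics; python3 - <<'E'
from workcell import bot
import cv2,numpy as np
o=bot.get_obs();print(o)
for n in("top","side"):
    c=bot.camera(n);cv2.imwrite(f"pics/{n}0.png",c["image"]);np.savez(f"{n}0.npz",**c);print(n,c["camera_matrix"].tolist(),c["R"].tolist(),c["t"].tolist())
E
```

```text
{'clock': 0.0, 'joint_pos': array([-1.28203532e+00,  2.41419483e-01,  3.72532970e-03,  1.33520885e+00,
       -2.06316216e-05,  1.57081020e+00]), 'joint_vel': array([-1.19721050e-03,  2.90815930e-04, -8.81166529e-04, -2.89184992e-05,
        1.14082379e-04,  1.19622420e-03]), 'tau': array([ 1.32474768e-03, -3.72315717e+01,  2.52410120e+01,  1.68173126e-02,
        1.34370011e-04, -2.48730935e-06]), 'eef_pos': array([ 0.14220902, -0.47873555,  0.25241009]), 'tool_rot': array([ 9.89595676e-01,  1.43872472e-01, -1.61769674e-04, -1.04089523e-03]), 'ft_force': array([ 0.56115647, -0.04929675,  0.09927368]), 'ft_torque': array([ 0.05782124, -0.00334553, -0.03341182]), 'grasp_force': 0.0, 'grip_width': 0.08575926970393422}
top [[443.8231909083632, 0.0, 279.72748099878885], [0.0, 443.8231909083632, 212.54222219449736], [0.0, 0.0, 1.0]] [[-0.024923906872966372, -0.9996885165490702, -0.0012917995614902282], [-0.9909641788431046, 0.024876706310498636, -0.13179964238552697], [0.13179072469638864, -0.0020048349210250857, -0.9912755346123195]] [0.010232888190990257, 0.4812407695575385, 1.09298087440013]
side [[433.44965389929644, 0.0, 277.2337330638379], [0.0, 433.44965389929644, 218.41664274270403], [0.0, 0.0, 1.0]] [[0.969730505776659, -0.24408561244631002, -0.006705219075796812], [-0.11438828865975346, -0.42985103827670207, -0.8956245889377614], [0.21572683093124412, 0.8692814841517972, -0.4447602002508896]] [-0.4790381430857046, 0.10062122628203359, 1.257327324573345]
```

View pics/top0.png

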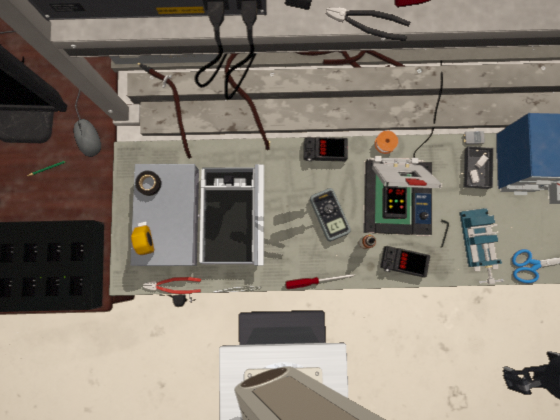

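View pics/side0.png

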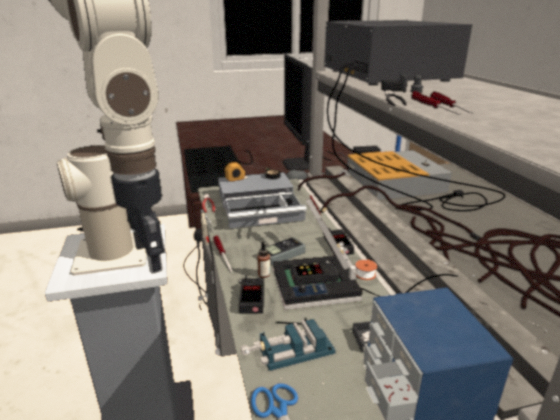

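The top view shows the cabinet (135–197, 165–265), the open drawer (200–262) with the follower at its top end, and modules at (325,149) and (405,262). The bottle is at (368,241) and the jig at (400,195). Drawer +x points left in the image, which is world +y.

```bash
python3 - <<'E'
import cv2
im=cv2.imread("pics/top0.png")
a=cv2.resize(im[155:275,190:270],None,fx=5,fy=5,interpolation=cv2.INTER_CUBIC)
b=cv2.resize(im[125:175,295:355],None,fx=6,fy=6,interpolation=cv2.INTER_CUBIC)
c=cv2.resize(im[232:282,375:435],None,fx=6,fy=6,interpolation=cv2.INTER_CUBIC)
import numpy as np
o=np.zeros((600,765,3),np.uint8);o[:,:400]=a;o[:300,403:763]=b;o[300:,403:763]=c
cv2.imwrite("pics/crop0.png",o)
E
```

```text
(no output)
```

View pics/crop0.png

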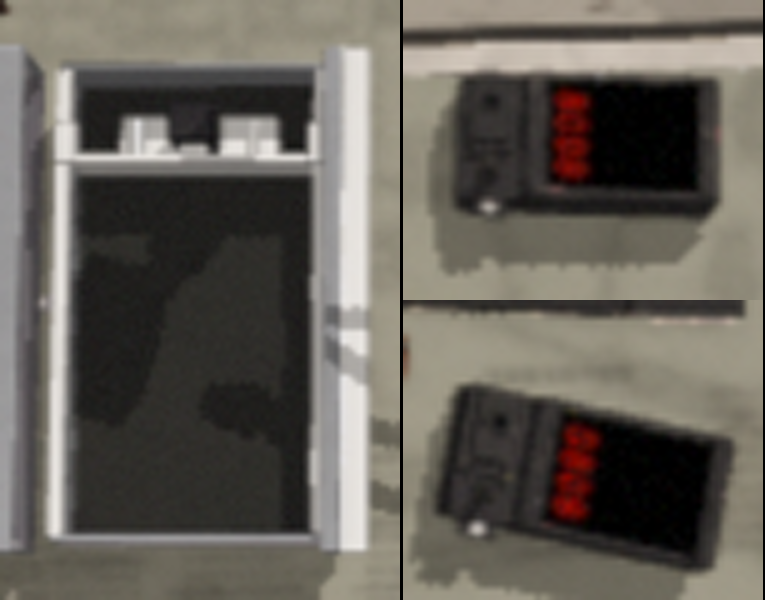

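Both modules already have their knobs on the left, towards the drawer's back. The drawer is almost fully out and the follower's plate is at crop row ~160. I'll turn these pixels into positions.

```bash
cat >h.py <<'E'
import numpy as np,cv2
def ray(c,uv,z):
    K,R,t=c["camera_matrix"],c["R"],c["t"]
    C=-R.T@t; d=R.T@np.linalg.inv(K)@np.array([uv[0],uv[1],1.]); return C+d*(z-C[2])/d[2]
def A(p): return (p[0]/5+190-.4,p[1]/5+155-.4)
def B(p): return ((p[0]-403)/6+295-.4,p[1]/6+125-.4)
def C(p): return ((p[0]-403)/6+375-.4,(p[1]-300)/6+232-.4)
E
python3 - <<'E'
from h import *
c=np.load("top0.npz");np.set_printoptions(precision=4,suppress=True)
print("cam",-c["R"].T@c["t"])
for n,f,q,k in(("up",B,[(718,80),(716,197),(457,190),(460,77)],(489,206)),("low",C,[(733,437),(712,562),(440,515),(462,387)],(478,527))):
    P=np.array([ray(c,f(p),z)[:2] for p,z in zip(q,(.029,.029,.024,.024))])
    print(n,P.tolist(),"sides",[np.linalg.norm(P[i]-P[i-1]) for i in range(4)],"cen",P.mean(0));K=ray(c,f(k),.041)[:2];print(" knob",K)
    v=(P[2]+P[3]-P[0]-P[1]);print(" dir",v/np.linalg.norm(v),"deg from +y",np.degrees(np.arctan2(-v[0],v[1])))
    # knob in module frame
    v/=np.linalg.norm(v);n_=np.array([-v[1],v[0]]);d=K-P.mean(0);print(" knob rel centre (44,17):",d@v,d@n_)
for n,p,z in(("follower face top R",(313,163),.049),("foll face top L",(70,163),.049),("endwall inner top",(190,535),.05),("farwall inner top",(190,85),.05),("back wall inner L",(75,350),.046),("front inner R",(315,350),.046),("panel top front",(342,300),.06),("lip front",(370,300),.0575),("shell front",(22,300),.064),("shell edge bot",(25,548),.064),("shell top",(25,47),.064),("block top c",(193,107),.055),("block front",(193,135),.055)): print(n,ray(c,A(p),z))
for n,p,z in(("bottle top",(368,239),.1),("jiglid tab",(405,160),.2),("multimeter UL",(309,198),.035),("mm UR",(326,190),.035),("mm LL",(326,243),.035),("mm LR",(347,233),.035),("reel",(387,141),.029)):print(n,ray(c,p,z))
E
```

```text
cam [0.3331 0.0004 1.1469]
up [[0.6728492761826727, -0.1816985251464941], [0.6209387362888981, -0.17850320511794168], [0.62816021581012, -0.0674454935112058], [0.6785569989443619, -0.07036548414212315]] sides [np.float64(0.11147925420635557), np.float64(0.052008789854677745), np.float64(0.11129225073562107), np.float64(0.05048130441623368)] cen [ 0.6501 -0.1245]
 knob [ 0.6164 -0.0798]
 dir [0.058  0.9983] deg from +y -3.327277748614179
 knob rel centre (44,17): 0.04265588331561509 0.036300487769747244
low [[0.3663226943912894, -0.3749841990655496], [0.3148685752997897, -0.3626741389885119], [0.3370647900010597, -0.25191348086983856], [0.3902626686476239, -0.2641072968915536]] sides [np.float64(0.11343196111808979), np.float64(0.052906180646333865), np.float64(0.11296280509064265), np.float64(0.05457749940832762)] cen [ 0.3521 -0.3134]
 knob [ 0.3317 -0.2635]
 dir [0.2038 0.979 ] deg from +y -11.758798795764354
 knob rel centre (44,17): 0.04474884830658315 0.030166678061077028
follower face top R [0.5451 0.0658 0.049 ]
foll face top L [0.5482 0.188  0.049 ]
endwall inner top [0.3606 0.1293 0.05  ]
farwall inner top [0.5865 0.1272 0.05  ]
back wall inner L [0.4538 0.1863 0.046 ]
front inner R [0.4508 0.0666 0.046 ]
panel top front [0.4738 0.052  0.06  ]
lip front [0.4738 0.0383 0.0575]
shell front [0.4773 0.2093 0.064 ]
shell edge bot [0.3559 0.2077 0.064 ]
shell top [0.6047 0.2078 0.064 ]
block top c [0.574  0.1252 0.055 ]
block front [0.5597 0.1254 0.055 ]
bottle top [ 0.4041 -0.2084  0.1   ]
jiglid tab [ 0.5679 -0.2781  0.2   ]
multimeter UL [ 0.5163 -0.077   0.035 ]
mm UR [ 0.5358 -0.1209  0.035 ]
mm LL [ 0.4011 -0.1157  0.035 ]
mm LR [ 0.4249 -0.1694  0.035 ]
reel [ 0.662  -0.2848  0.029 ]
```

```bash
python3 - <<'E'
from h import *
c=np.load("top0.npz");np.set_printoptions(precision=4,suppress=True)
im=c["image"];hsv=cv2.cvtColor(im,cv2.COLOR_BGR2HSV)
for n,(x0,y0,x1,y1),kn in(("up",(295,130,355,175),(.6164,-.0798)),("low",(375,240,435,282),(.3317,-.2635))):
    roi=im[y0:y1,x0:x1].astype(int);m=((roi[:,:,0:2].max(2)<75)).astype(np.uint8)
    m=cv2.morphologyEx(m,cv2.MORPH_CLOSE,np.ones((5,5)))
    cs=max(cv2.findContours(m,0,1)[0],key=cv2.contourArea)
    for z in(.005,.015,.027):
        P=np.array([ray(c,(p[0,0]+x0,p[0,1]+y0),z)[:2] for p in cs]).astype(np.float32)
        (a,s,th)=cv2.minAreaRect(P);print(n,z,np.array(a),np.array(s)+.0025,th)
    red=(roi[:,:,2]>120)&(roi[:,:,1]<70);print(" red px",red.sum())
E
```

```text
up 0.005 [ 0.6506 -0.1247] [0.1166 0.0651] 88.17585754394531
up 0.015 [ 0.6478 -0.1236] [0.1156 0.0646] 88.17585754394531
up 0.027 [ 0.6444 -0.1222] [0.1144 0.0639] 88.17585754394531
 red px 3
low 0.005 [ 0.35   -0.3175] [0.1241 0.0643] 77.19725036621094
low 0.015 [ 0.3498 -0.3147] [0.123  0.0638] 77.19728088378906
low 0.027 [ 0.3497 -0.3114] [0.1217 0.0631] 77.19727325439453
 red px 7
```

```bash
python3 - <<'E'
from h import *
im=cv2.imread("pics/side0.png");a=cv2.resize(im[170:320,205:385],None,fx=4,fy=4,interpolation=cv2.INTER_CUBIC)
cv2.imwrite("pics/crop1.png",a)
c=np.load("top0.npz")
print([ray(c,(400,r),.036)[0].round(3) for r in(230,233,236)],[ray(c,(325,r),0)[0].round(3) for r in(137,132,130)])
print([ray(c,p,.011).round(3) for p in((145,287),(200,285),(258,290))])
E
```

```text
[np.float64(0.429), np.float64(0.421), np.float64(0.414)] [np.float64(0.686), np.float64(0.699), np.float64(0.705)]
[array([0.303, 0.343, 0.011]), array([0.304, 0.204, 0.011]), array([0.288, 0.058, 0.011])]
```

View pics/crop1.png

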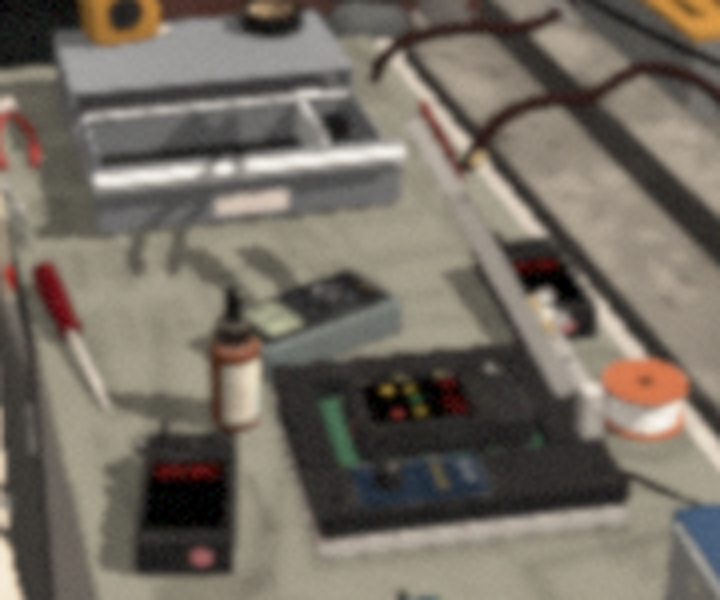

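The side view shows that the rear strip behind the upper module is flush with the bench. It also shows the jig's lid raised and the bottle standing between the lower module and the jig.

Emit:
apply_moves([
  [0.824,-0.33,0.3,0],
  [0.824,-0.33,0.3,0],
  [0.824,-0.33,0.3,0],
  [0.824,-0.33,0.3,0],
  [0.824,-0.33,0.3,0],
], claw=0.2)

```text
clock: 0.52
eef_pos: [0.2123, -0.4234, 0.2226]
tool_rot: [0.99, 0.144, -0.0, -0.0]
ft_force: [0.1, -0.1, 0.7]
grip_width: 0.0683
grasp_force: 0.0
```

Emit:
apply_moves([
  [0.824,-0.33,0.3,0],
  [0.824,-0.33,0.3,0],
  [0.824,-0.33,0.3,0],
  [0.824,-0.33,0.3,0],
  [0.824,-0.33,0.3,0],
])

```text
clock: 0.93
eef_pos: [0.282, -0.3682, 0.1926]
tool_rot: [0.99, 0.144, -0.0, -0.0]
ft_force: [-0.3, 0.2, -1.0]
grip_width: 0.0682
grasp_force: 0.0
```

Emit:
apply_moves([
  [0.824,-0.33,0.3,0],
  [0.824,-0.33,0.3,0],
  [0.824,-0.33,0.3,0],
  [0.824,-0.33,0.3,0],
  [0.824,-0.33,0.3,0],
])

```text
clock: 1.35
eef_pos: [0.3515, -0.3131, 0.1626]
tool_rot: [0.99, 0.144, -0.0, -0.0]
ft_force: [-0.1, 0.6, 0.3]
grip_width: 0.0682
grasp_force: 0.0
```

Emit:
apply_moves([
  [0,0,0,-0.102],
  [0,0,0,-0.102],
  [0,0,0,-0.102],
  [0,0,0,-0.102],
  [0,0,0,-0.102],
])

```text
clock: 1.77
eef_pos: [0.3509, -0.3136, 0.1628]
tool_rot: [0.915, 0.402, -0.0, -0.001]
ft_force: [0.4, -0.8, -0.0]
grip_width: 0.0685
grasp_force: 0.0
```

Emit:
apply_moves([
  [0,0,0,-0.102],
  [0,0,0,-0.102],
  [0,0,0,-0.102],
  [0,0,0,-0.102],
  [0,0,0,-0.102],
])

```text
clock: 2.18
eef_pos: [0.3509, -0.3137, 0.1629]
tool_rot: [0.777, 0.63, -0.0, -0.001]
ft_force: [-0.2, -0.2, -0.8]
grip_width: 0.0682
grasp_force: 0.0
```

Emit:
apply_moves([
  [0,0,0.7,0],
  [0,0,0.7,0],
  [0,0,0.7,0],
  [0,0,0.7,0],
  [0,0,0.7,0],
], claw=0.11)

```text
clock: 2.6
eef_pos: [0.3509, -0.3137, 0.0924]
tool_rot: [0.779, 0.628, -0.0, -0.0]
ft_force: [0.3, -0.3, -0.5]
grip_width: 0.0758
grasp_force: 0.0
```

Emit:
apply_moves([
  [0,0,0.65,0],
  [0,0,0.65,0],
  [0,0,0.65,0],
  [0,0,0.65,0],
  [0,0,0.6,0],
])

```text
clock: 3.02
eef_pos: [0.3508, -0.3136, 0.0282]
tool_rot: [0.779, 0.628, -0.0, -0.001]
ft_force: [-0.0, 0.7, 0.3]
grip_width: 0.076
grasp_force: 0.0
```

Emit:
apply_moves([
  [0,0,0,0],
  [0,0,0,0],
  [0,0,0,0],
  [0,0,0,0],
  [0,0,0,0],
], claw=1)

```text
clock: 3.43
eef_pos: [0.3514, -0.3142, 0.0297]
tool_rot: [0.779, 0.628, 0.0, 0.0]
ft_force: [0.2, -0.3, -1.7]
grip_width: 0.057
grasp_force: 66.4
```

Emit:
apply_moves([
  [0,0,0,0],
  [0,0,-0.5,0],
  [0,0,-1,0],
  [0,0,-1,0],
  [0,0,-1,0],
])

```text
clock: 3.85
eef_pos: [0.3508, -0.3137, 0.1]
tool_rot: [0.779, 0.628, -0.0, -0.0]
ft_force: [0.9, 0.4, -1.9]
grip_width: 0.0572
grasp_force: 66.3
```

Emit:
apply_moves([
  [0,0,-1,0],
  [0,0,-1,0],
  [0,0,-1,0],
  [0,0,-1,0],
  [0,0,-0.5,0],
])

```text
clock: 4.27
eef_pos: [0.3519, -0.3147, 0.192]
tool_rot: [0.779, 0.628, 0.0, 0.002]
ft_force: [0.1, 0.3, -1.8]
grip_width: 0.057
grasp_force: 66.4
```

Emit:
apply_moves([
  [0,0,0,-0.102],
  [0,0,0,-0.102],
  [0.8,0.1,0,0],
  [0.8,0.1,0,0],
  [0.8,0.1,0,0],
])

```text
clock: 4.68
eef_pos: [0.3569, -0.2655, 0.1893]
tool_rot: [0.708, 0.707, 0.0, -0.0]
ft_force: [-1.3, 0.1, -2.0]
grip_width: 0.0571
grasp_force: 66.3
```

Emit:
apply_moves([
  [0.9,0.1,0,0],
  [0.9,0.1,0,0],
  [0.9,0.1,0,0],
  [0.9,0.1,0,0],
  [0.9,0.1,0,0],
])

```text
clock: 5.1
eef_pos: [0.367, -0.1751, 0.1895]
tool_rot: [0.707, 0.707, 0.0, 0.0]
ft_force: [0.3, -0.1, -1.5]
grip_width: 0.0574
grasp_force: 66.3
```

Emit:
apply_moves([
  [0.9,0.1,0,0],
  [0.9,0.1,0,0],
  [0.9,0.1,0,0],
  [0.9,0.1,0,0],
  [0.9,0.1,0,0],
])

```text
clock: 5.52
eef_pos: [0.377, -0.0851, 0.1895]
tool_rot: [0.707, 0.707, 0.0, 0.0]
ft_force: [0.9, 1.0, -1.3]
grip_width: 0.0571
grasp_force: 66.3
```

Emit:
apply_moves([
  [0.9,0.15,0,0],
  [0.9,0.15,0,0],
  [0.9,0.15,0,0],
  [0.9,0.15,0,0],
  [0.9,0.15,0,0],
])

```text
clock: 5.93
eef_pos: [0.3921, 0.0049, 0.1895]
tool_rot: [0.707, 0.707, 0.0, 0.0]
ft_force: [0.4, -0.3, -2.5]
grip_width: 0.0569
grasp_force: 66.3
```

Emit:
apply_moves([
  [0.9,0.2,0,0],
  [0.9,0.2,0,0],
  [0.9,0.2,0,0],
  [0.9,0.2,0,0],
  [0.5,0.1,0,0],
])

```text
clock: 6.35
eef_pos: [0.4106, 0.0875, 0.1895]
tool_rot: [0.707, 0.708, 0.001, 0.0]
ft_force: [-0.1, 0.3, -1.9]
grip_width: 0.057
grasp_force: 66.3
```

```bash
python3 - <<'E'
from workcell import bot
import cv2,numpy as np
o=bot.get_obs();q=o["tool_rot"];print(o["eef_pos"],np.degrees(2*np.arctan2(q[1],q[0])),o["joint_pos"])
a=[]
for n,(x0,y0,x1,y1) in(("top",(130,140,280,280)),("side",(210,160,310,240))):
    c=bot.camera(n);np.savez(f"{n}1.npz",**c);a.append(cv2.resize(c["image"][y0:y1,x0:x1],(400 if n=="side" else 400*150//140,int(400*(1 if n=="top" else .8))),interpolation=cv2.INTER_CUBIC))
a[0]=cv2.resize(a[0],(428,400));a[1]=cv2.copyMakeBorder(cv2.resize(a[1],(370,296)),0,104,0,0,0)
cv2.imwrite("pics/hold1.png",np.hstack(a))
E
```

```text
[0.41059373 0.08754495 0.18953429] 90.07704767108942 [ 2.09760157e-01  1.24359140e-01 -3.10839712e-01  1.13469478e+00
  4.61929632e-04  1.77921196e+00]
```

View pics/hold1.png

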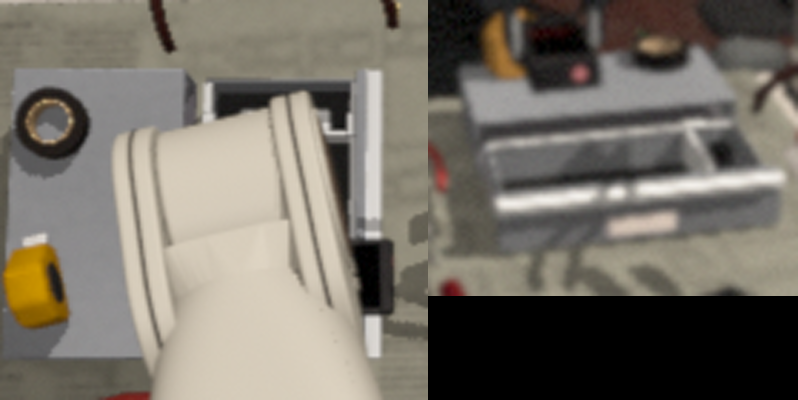

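```bash
python3 - <<'E'
from h import *
c=np.load("top1.npz");im=c["image"]
g=im[:,:,1].astype(int)
for r in(228,232,236,240,244):print(r,g[r,258:274],)
for u in(266.5,267,267.5,268):print(u,ray(c,(u,236),.187).round(4))
# side edges: lower/upper corners of right end
print(g[218:256,264])
E
```

```text
228 [  2   1   0   0  10  35  42  46  45  60 123 140 141 143 142 142]
232 [  3   0   0   0  12  38  46  49  47  65 119 138 142 144 142 139]
236 [  1   0   4   0   9  37  40  47  47  55 113 133 111  96  95  96]
240 [ 1  0  0  3  5 33 45 44 42 43 84 96 96 98 97 95]
244 [  4   2   5   0   6  29  45  48  50  51  97 102 114 100  90  89]
266.5 [0.4102 0.0284 0.187 ]
267 [0.4102 0.0274 0.187 ]
267.5 [0.4101 0.0263 0.187 ]
268 [0.4101 0.0252 0.187 ]
[133 132 133 139 139 101  56  45  42  44  42  45  44  45  46  47  45  42
  40  43  42  47  45  44  45  46  45  45  44  45  42  36  77  96  96  98
  98  99]
```

The top view shows the held module's front end at column 267.4, straight. Its centre is about 3.5 mm short of the TCP, which I'll correct for when lowering.

Emit:
apply_moves([
  [0.72,0.03,0,0],
  [0.72,0.02,0,0],
  [0.71,0.02,0,0],
  [0,0,0.6,0],
  [0,0,0.6,0],
])

```text
clock: 6.87
eef_pos: [0.4122, 0.1289, 0.1657]
tool_rot: [0.707, 0.707, 0.001, 0.001]
ft_force: [-0.5, -0.6, -1.3]
grip_width: 0.0572
grasp_force: 66.4
```

Emit:
apply_moves([
  [0,0,0.8,0],
  [0,0,0.8,0],
  [0,0,0.8,0],
  [0,0,0.6,0],
  [0,0,0.5,0],
])

```text
clock: 7.28
eef_pos: [0.4109, 0.1277, 0.0943]
tool_rot: [0.708, 0.707, -0.001, -0.0]
ft_force: [0.3, -0.7, -1.8]
grip_width: 0.0571
grasp_force: 66.3
```

Emit:
apply_moves([
  [0,0,0.5,0],
  [0,0,0.5,0],
  [0,0,0.5,0],
  [0,0,0.4,0],
  [0,0,0,0],
])

```text
clock: 7.7
eef_pos: [0.4104, 0.1279, 0.056]
tool_rot: [0.708, 0.707, -0.002, -0.001]
ft_force: [-0.5, -0.7, -1.4]
grip_width: 0.0574
grasp_force: 66.3
```

Emit:
apply_moves([
  [0.12,0.07,0.2,0],
  [0,0,0.2,0],
  [0,0,0.2,0],
  [0,0,0.15,0],
  [0,0,0,0],
])

```text
clock: 8.12
eef_pos: [0.4127, 0.1313, 0.0418]
tool_rot: [0.707, 0.707, -0.0, -0.0]
ft_force: [0.9, 0.1, -1.7]
grip_width: 0.0572
grasp_force: 66.4
```

Emit:
apply_moves([
  [0,0,0.08,0],
  [0,0,0.03,0],
  [0,0,0,0],
  [0,0,0,0],
  [0,0,0,0],
])

```text
clock: 8.53
eef_pos: [0.4132, 0.1314, 0.0402]
tool_rot: [0.707, 0.707, 0.0, 0.0]
ft_force: [0.8, 0.4, -1.9]
grip_width: 0.057
grasp_force: 66.4
```

Emit:
apply_moves([
  [0,0,0,0],
  [0,0,0,0],
  [0,0,0,0],
  [0,0,0,0],
  [0,0,0,0],
], claw=0.23)

```text
clock: 8.95
eef_pos: [0.4132, 0.1314, 0.0403]
tool_rot: [0.707, 0.707, 0.0, 0.0]
ft_force: [-0.6, -1.2, 0.2]
grip_width: 0.0654
grasp_force: 0.0
```

Emit:
apply_moves([
  [0,0,-0.3,0],
  [0,0,-0.5,0],
  [0,0,-1,0],
  [0,0,-1,0],
  [0,0,-1,0],
])

```text
clock: 9.37
eef_pos: [0.4128, 0.1313, 0.1172]
tool_rot: [0.707, 0.707, -0.0, -0.0]
ft_force: [-0.2, -0.3, 0.1]
grip_width: 0.0656
grasp_force: 0.0
```

Emit:
apply_moves([
  [0,0,-1,0],
  [0,0,-1,0],
  [0,0,-0.5,0],
  [0,0,0,0],
  [0,0,0,0],
])

```text
clock: 9.78
eef_pos: [0.4134, 0.1315, 0.1667]
tool_rot: [0.707, 0.707, 0.001, 0.0]
ft_force: [-0.1, 0.4, 0.3]
grip_width: 0.0658
grasp_force: 0.0
```

Emit:
apply_moves([
  [-0.853,0.782,0,0],
  [-0.853,0.782,0,0],
  [-0.853,0.782,0,0],
  [-0.853,0.782,0,0],
  [-0.853,0.782,0,0],
], claw=0.11)

```text
clock: 10.2
eef_pos: [0.4908, 0.0452, 0.1646]
tool_rot: [0.707, 0.707, -0.001, -0.001]
ft_force: [-0.3, 0.5, 0.5]
grip_width: 0.0761
grasp_force: 0.0
```

Emit:
apply_moves([
  [-0.853,0.782,0,0],
  [-0.853,0.782,0,0],
  [-0.853,0.782,0,0],
  [-0.853,0.782,0,0],
  [-0.853,0.782,0,0],
])

```text
clock: 10.62
eef_pos: [0.5691, -0.0401, 0.1643]
tool_rot: [0.707, 0.707, -0.001, -0.001]
ft_force: [0.9, -0.1, 0.0]
grip_width: 0.0756
grasp_force: 0.0
```

Emit:
apply_moves([
  [-0.853,0.782,0,0],
  [-0.853,0.782,0,0],
  [-0.853,0.782,0,0],
  [-0.853,0.782,0,0],
  [-0.853,0.782,0,0.035],
])

```text
clock: 11.03
eef_pos: [0.6473, -0.1253, 0.1639]
tool_rot: [0.72, 0.694, -0.001, -0.001]
ft_force: [0.4, 0.3, 0.4]
grip_width: 0.0761
grasp_force: 0.0
```

```bash
python3 - <<'E'
from workcell import bot
import cv2,numpy as np
a=[]
o=bot.get_obs();print(o["eef_pos"])
for n,(x0,y0,x1,y1) in(("top",(190,120,350,280)),("side",(230,180,370,320))):
    c=bot.camera(n);np.savez(f"{n}2.npz",**c);a.append(cv2.resize(c["image"][y0:y1,x0:x1],(400,400),interpolation=cv2.INTER_CUBIC))
cv2.imwrite("pics/v2.png",np.hstack(a))
E
```

```text
[ 0.64730595 -0.12529934  0.16393663]
```

View pics/v2.png

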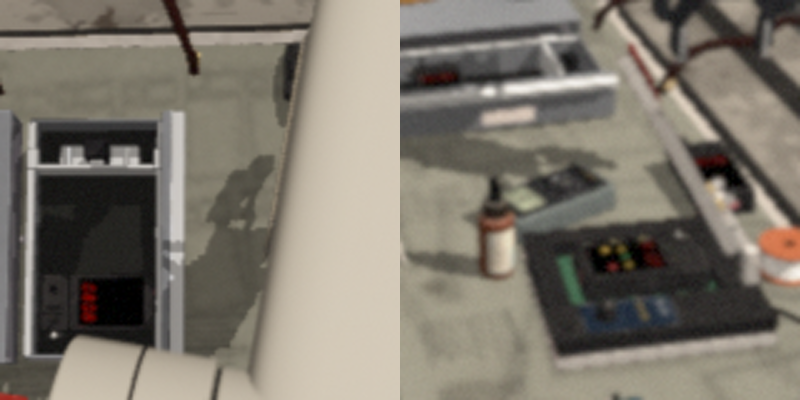

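The first module lies flat and straight in the drawer, with its knob end to the left (back). Next, the second module.

Emit:
apply_moves([
  [0.05,0.08,0.8,0],
  [0,0,0.8,0],
  [0,0,0.8,0],
  [0,0,0.8,0],
  [0,0,0.8,0],
], claw=0.05)

```text
clock: 11.55
eef_pos: [0.6478, -0.1228, 0.0839]
tool_rot: [0.72, 0.694, -0.001, -0.001]
ft_force: [0.3, -0.1, 0.6]
grip_width: 0.0808
grasp_force: 0.0
```

Emit:
apply_moves([
  [0,0,0.5,0],
  [0,0,0.3,0],
  [0,0,0.3,0],
  [0,0,0.3,0],
  [0,0,0,0],
])

```text
clock: 11.97
eef_pos: [0.6487, -0.1234, 0.0571]
tool_rot: [0.72, 0.694, -0.0, -0.001]
ft_force: [0.7, -0.3, 0.3]
grip_width: 0.0814
grasp_force: 0.0
```

Emit:
apply_moves([
  [0,0,0.3,0],
  [0,0,0.3,0],
  [0,0,0.3,0],
  [0,0,0.3,0],
  [0,0,0.2,0],
])

```text
clock: 12.38
eef_pos: [0.6488, -0.1236, 0.0291]
tool_rot: [0.72, 0.694, -0.0, -0.0]
ft_force: [-0.2, 0.8, 0.1]
grip_width: 0.0813
grasp_force: 0.0
```

Emit:
apply_moves([
  [0,0,0,0],
  [0,0,0,0],
  [0,0,0,0],
  [0,0,0,0],
  [0,0,0,0],
], claw=1)

```text
clock: 12.8
eef_pos: [0.6493, -0.1237, 0.0302]
tool_rot: [0.72, 0.694, 0.0, 0.0]
ft_force: [0.2, -0.0, -0.4]
grip_width: 0.057
grasp_force: 67.5
```

Emit:
apply_moves([
  [0,0,0,0],
  [0,0,-0.5,0],
  [0,0,-1,0],
  [0,0,-1,0],
  [0,0,-1,0],
])

```text
clock: 13.22
eef_pos: [0.6488, -0.1236, 0.101]
tool_rot: [0.72, 0.694, -0.0, -0.0]
ft_force: [-0.2, -0.2, -3.0]
grip_width: 0.0574
grasp_force: 67.4
```

Emit:
apply_moves([
  [0,0,-1,-0.035],
  [0,0,-1,0],
  [0,0,-1,0],
  [0,0,-0.7,0],
  [0,0,0,0],
])

```text
clock: 13.63
eef_pos: [0.6513, -0.124, 0.1791]
tool_rot: [0.707, 0.707, 0.002, 0.003]
ft_force: [0.6, -0.5, -1.3]
grip_width: 0.057
grasp_force: 67.4
```

Emit:
apply_moves([
  [0.705,-0.527,0,0],
  [0.705,-0.527,0,0],
  [0.705,-0.527,0,0],
  [0.705,-0.527,0,0],
  [0.705,-0.527,0,0],
])

```text
clock: 14.05
eef_pos: [0.5953, -0.0525, 0.173]
tool_rot: [0.707, 0.707, -0.001, -0.001]
ft_force: [-0.7, -0.0, -1.2]
grip_width: 0.0572
grasp_force: 67.4
```

Emit:
apply_moves([
  [0.705,-0.527,0,0],
  [0.705,-0.527,0,0],
  [0.705,-0.527,0,0],
  [0.705,-0.527,0,0],
  [0.705,-0.527,0,0],
])

```text
clock: 14.47
eef_pos: [0.5426, 0.018, 0.1733]
tool_rot: [0.707, 0.707, -0.001, -0.001]
ft_force: [0.3, 0.9, -1.4]
grip_width: 0.0569
grasp_force: 67.4
```

Emit:
apply_moves([
  [0.705,-0.527,0,0],
  [0.705,-0.527,0,0],
  [0.705,-0.527,0,0],
  [0.705,-0.527,0,0],
  [0.705,-0.527,0,0],
])

```text
clock: 14.88
eef_pos: [0.4899, 0.0884, 0.1734]
tool_rot: [0.707, 0.707, -0.001, -0.0]
ft_force: [-0.8, -0.4, -1.5]
grip_width: 0.0571
grasp_force: 67.4
```

```bash
python3 - <<'E'
from workcell import bot
from h import *
o=bot.get_obs();q=o["tool_rot"];print(o["eef_pos"],np.degrees(2*np.arctan2(q[1],q[0])))
c=bot.camera("top");np.savez("top3.npz",**c);g=c["image"][:,:,1].astype(int)
for r in range(186,226,4):print(r,g[r,254:274])
print(g[175:225,264])
for u in(266.5,267.5,268.5):print(u,ray(c,(u,200),.177).round(4))
cv2.imwrite("pics/top3.png",cv2.resize(c["image"][140:280,180:340],None,fx=4,fy=4))
# first module in the drawer, display ends, from earlier view
c2=np.load("top2.npz");g=c2["image"][:,:,1].astype(int)
print("m1 right end rows");[print(r,g[r,238:262]) for r in(235,240,245)]
print("m1 far edge");[print(u,g[222:240,u]) for u in(212,235)]
E
```

```text
[0.48989793 0.08840052 0.17336088] 89.98250740007319
186 [117 128 132 135 167 195 204 205 204 177 140 128 130 132 133 135 133 133
 133 134]
190 [ 86  49  36  36  35  32  27  32  40  43  48  55  89 118 126 127 125 123
 125 124]
194 [ 95  50   9   1   7   0   0  17  42  46  48  47  80 123 131 130 130 134
 132 133]
198 [134  82  29   1   0   0   4  16  42  48  49  48  86 123 131 130 128 125
 127 126]
202 [164 139  89  35   7   3   1  11  38  45  50  48  61 107 119 122 125 126
 128 126]
206 [177 171 160 126  72  21   0  14  39  49  53  47  68 112 120 121 124 129
 131 131]
210 [187 181 174 165 145  99  43  23  39  47  48  42  62 108 123 123 122 121
 123 124]
214 [192 189 184 177 169 157 126  82  57  41  34  44  89 124 132 131 133 134
 136 136]
218 [196 194 190 186 180 172 163 153 147 125 126 132 133 134 135 136 139 138
 135 107]
222 [199 197 195 192 188 181 175 168 162 145 134 132 134 134 135 137 136 136
 134 108]
[138 137 140 140 141 138 139 139 141 140 141 140 139 117  62  48  44  45
  45  48  47  44  46  49  51  52  50  50  51  51  51  53  47  49  48  48
  47  39  28  34  87 128 128 126 128 127 129 134 133 136]
266.5 [0.4908 0.0271 0.177 ]
267.5 [0.4907 0.0248 0.177 ]
268.5 [0.4907 0.0226 0.177 ]
m1 right end rows
235 [  0   1   0   8   2   0   1   2   7  19  41  39  32  34  83 129 123 120
 102  87 132 142 142 144]
240 [  0   6   2   0   0   0   1   0   1  22  41  42  37  46 104 134 114  92
  84  87 132 142 143 144]
245 [  2   6   0   0   0   4   4   2   1  21  39  43  42  42 103 134 114  92
  87  90 133 142 143 144]
m1 far edge
212 [23 22 19 21 24 25 25 26 42 45 41 40 35 22 33 32 44 44]
235 [34 36 34 37 35 34 33 25 31 15  7  0  0  5  3  0  4  0]
```

View pics/top3.png

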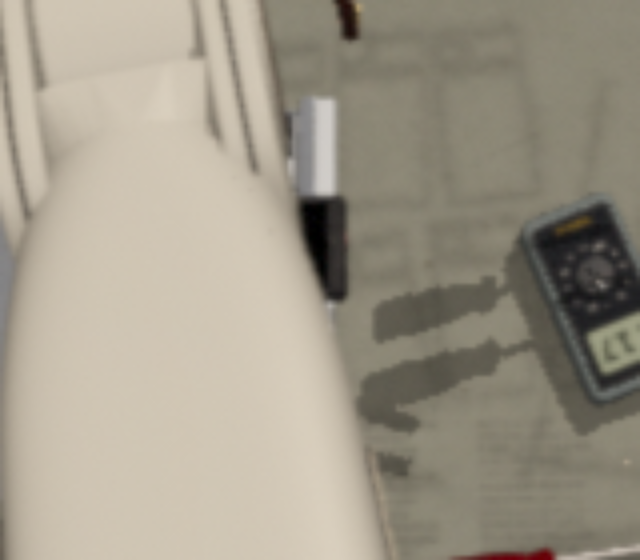

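The held module's front end is at column 266, so its centre is about 2.4 mm short of the TCP. I'll lower it with that correction.

Emit:
apply_moves([
  [0.75,0.06,0,0],
  [0.75,0.06,0,0],
  [0.6,0.04,0.2,0],
  [0,0,0.7,0],
  [0,0,0.7,0],
])

```text
clock: 15.35
eef_pos: [0.4948, 0.1308, 0.1417]
tool_rot: [0.707, 0.708, 0.001, 0.0]
ft_force: [0.3, -0.1, -2.5]
grip_width: 0.0573
grasp_force: 67.4
```

Emit:
apply_moves([
  [0,0,0.8,0],
  [0,0,0.8,0],
  [0,0,0.7,0],
  [0,0,0.4,0],
  [0,0,0,0],
])

```text
clock: 15.77
eef_pos: [0.4926, 0.1294, 0.0856]
tool_rot: [0.707, 0.707, -0.002, -0.001]
ft_force: [0.0, -0.3, -1.4]
grip_width: 0.0573
grasp_force: 67.3
```

Emit:
apply_moves([
  [0,0,0.5,0],
  [0,0,0.5,0],
  [0,0,0.4,0],
  [0,0,0.3,0],
  [0,0,0,0],
])

```text
clock: 16.18
eef_pos: [0.4933, 0.1296, 0.0526]
tool_rot: [0.707, 0.707, -0.001, -0.001]
ft_force: [-0.3, -1.1, -2.7]
grip_width: 0.0569
grasp_force: 67.3
```

Emit:
apply_moves([
  [0,0.02,0.2,0],
  [0,0,0.2,0],
  [0,0,0.1,0],
  [0,0,0,0],
  [0,0,0,0],
])

```text
clock: 16.6
eef_pos: [0.4948, 0.1299, 0.0441]
tool_rot: [0.707, 0.707, -0.0, -0.0]
ft_force: [-0.9, 0.3, -1.9]
grip_width: 0.057
grasp_force: 67.4
```

Emit:
apply_moves([
  [0,-0.05,0.08,0],
  [0,0,0.08,0],
  [0,0,0,0],
  [0,0,0,0],
  [0,0,0,0],
])

```text
clock: 17.02
eef_pos: [0.4939, 0.1299, 0.041]
tool_rot: [0.707, 0.707, 0.0, 0.0]
ft_force: [-0.3, -1.4, -2.2]
grip_width: 0.0569
grasp_force: 67.4
```

Emit:
apply_moves([
  [0,0,0,0],
  [0,0,0,0],
  [0,0,0,0],
  [0,0,0,0],
  [0,0,0,0],
], claw=0.24)

```text
clock: 17.43
eef_pos: [0.494, 0.13, 0.0411]
tool_rot: [0.707, 0.707, 0.0, 0.0]
ft_force: [0.1, -0.9, -0.2]
grip_width: 0.0651
grasp_force: 0.0
```

Emit:
apply_moves([
  [0,0,-0.3,0],
  [0,0,-0.5,0],
  [0,0,-1,0],
  [0,0,-1,0],
  [0,0,-1,0],
])

```text
clock: 17.85
eef_pos: [0.4938, 0.1299, 0.1186]
tool_rot: [0.707, 0.707, 0.0, 0.0]
ft_force: [0.8, 0.7, 0.2]
grip_width: 0.0646
grasp_force: 0.0
```

Emit:
apply_moves([
  [0,0,-1,0],
  [0,0,-0.5,0],
  [0,0,0,0],
  [0,0,0,0],
  [0,0,0,0],
])

```text
clock: 18.27
eef_pos: [0.4931, 0.1297, 0.146]
tool_rot: [0.707, 0.707, -0.001, -0.0]
ft_force: [-1.0, 0.0, -0.3]
grip_width: 0.0648
grasp_force: 0.0
```

Emit:
apply_moves([
  [-0.05,0.74,0,0],
  [-0.05,0.74,0,0],
  [-0.05,0.74,0,0],
  [-0.05,0.75,0,0],
  [0,0.75,0,0],
], claw=0.5)

```text
clock: 18.68
eef_pos: [0.5677, 0.1255, 0.1449]
tool_rot: [0.707, 0.707, -0.002, -0.001]
ft_force: [0.4, -0.2, 0.2]
grip_width: 0.0428
grasp_force: 0.0
```

Emit:
apply_moves([
  [0,0,0,-0.1],
  [0,0,0,-0.1],
  [0,0,0,-0.1],
  [0,0,0,-0.1],
  [0,0,0,-0.1],
])

```text
clock: 19.1
eef_pos: [0.5671, 0.1256, 0.1447]
tool_rot: [0.498, 0.867, -0.001, -0.001]
ft_force: [-0.3, -0.2, 0.4]
grip_width: 0.0426
grasp_force: 0.0
```

Emit:
apply_moves([
  [0,0,0,-0.1],
  [0,0,0,-0.1],
  [0,0,0,-0.1],
  [0,0,0,-0.1],
  [0,0,0,-0.1],
])

```text
clock: 19.52
eef_pos: [0.5671, 0.1257, 0.1448]
tool_rot: [0.256, 0.967, -0.001, -0.002]
ft_force: [0.2, 0.0, -0.4]
grip_width: 0.0427
grasp_force: 0.0
```

Emit:
apply_moves([
  [0,0,0,-0.1],
  [0,0,0,-0.1],
  [0,0,0,-0.1],
  [0,0,0,-0.1],
  [0,0,0,-0.1],
])

```text
clock: 19.93
eef_pos: [0.5671, 0.1257, 0.1448]
tool_rot: [-0.002, 1.0, -0.0, -0.002]
ft_force: [0.8, -0.1, 0.9]
grip_width: 0.0429
grasp_force: 0.0
```

```bash
python3 - <<'E'
from workcell import bot
from h import *
o=bot.get_obs();q=o["tool_rot"];print(o["eef_pos"],np.degrees(2*np.arctan2(q[1],q[0])),o["joint_pos"])
a=[]
for n,(x0,y0,x1,y1) in(("top",(180,140,300,280)),("side",(205,170,325,250))):
    c=bot.camera(n);np.savez(f"{n}4.npz",**c);a.append(cv2.resize(c["image"][y0:y1,x0:x1],None,fx=3.3,fy=3.3,interpolation=cv2.INTER_CUBIC))
a[1]=cv2.copyMakeBorder(a[1],0,a[0].shape[0]-a[1].shape[0],0,0,0)
cv2.imwrite("pics/v4.png",np.hstack(a))
E
```

```text
[0.567079   0.12565951 0.14480664] 180.28389418301327 [2.18048660e-01 4.67106255e-01 4.38912825e-02 1.15137803e+00
 3.82436732e-05 2.13093699e-01]
```

View pics/v4.png

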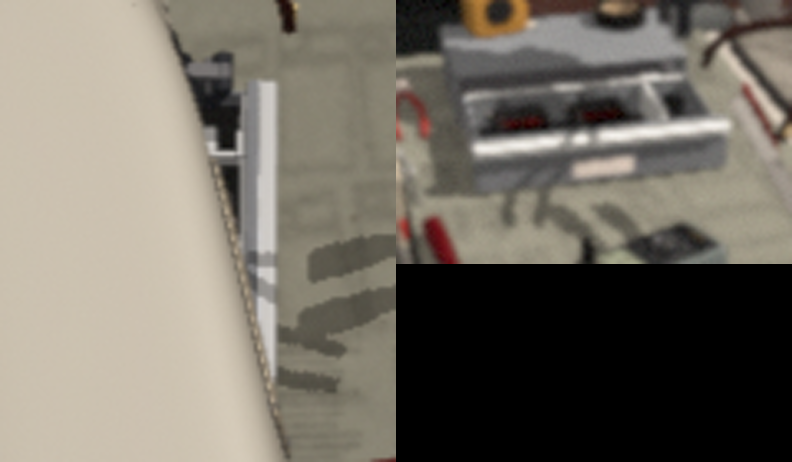

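Both modules lie flat in the drawer. Next I'll pinch the follower block.

Emit:
apply_moves([
  [0,0,0.8,0],
  [0,0,0.8,0],
  [0,0,0.6,0],
  [0,0,0.4,0],
  [0,0,0.2,0],
])

```text
clock: 20.45
eef_pos: [0.5668, 0.1256, 0.0887]
tool_rot: [0.001, 1.0, -0.0, -0.002]
ft_force: [-0.0, 0.4, -0.5]
grip_width: 0.0425
grasp_force: 0.0
```

Emit:
apply_moves([
  [0,0,0.2,0],
  [0,0,0.2,0],
  [0,0,0.2,0],
  [0,0,0.2,0],
  [0,0,0.2,0],
])

```text
clock: 20.87
eef_pos: [0.5686, 0.126, 0.071]
tool_rot: [0.0, 1.0, 0.0, 0.001]
ft_force: [0.1, 0.4, -0.3]
grip_width: 0.0428
grasp_force: 0.0
```

Emit:
apply_moves([
  [0,0,0.15,0],
  [0,0,0.15,0],
  [0,0,0.15,0],
  [0,0,0,0],
  [0,0,0,0],
])

```text
clock: 21.28
eef_pos: [0.5681, 0.1259, 0.0617]
tool_rot: [0.0, 1.0, -0.0, -0.0]
ft_force: [-0.9, 0.6, -0.1]
grip_width: 0.0425
grasp_force: 0.0
```

Clear so far; go 6 mm lower and close.

Emit:
apply_moves([
  [0,0,0.15,0],
  [0,0,0.15,0],
  [0,0,0,0],
  [0,0,0,0],
  [0,0,0,0],
])

```text
clock: 21.7
eef_pos: [0.5682, 0.1259, 0.0559]
tool_rot: [0.0, 1.0, -0.0, -0.0]
ft_force: [-0.3, -0.4, 0.8]
grip_width: 0.0429
grasp_force: 0.0
```

Emit:
apply_moves([
  [0,0,0,0],
  [0,0,0,0],
  [0,0,0,0],
  [0,0,0,0],
  [0,0,0,0],
], claw=1)

```text
clock: 22.12
eef_pos: [0.5684, 0.1261, 0.0563]
tool_rot: [0.0, 1.0, 0.0, 0.0]
ft_force: [-1.3, 0.5, 3.5]
grip_width: 0.0229
grasp_force: 59.3
```

Emit:
apply_moves([
  [0.2,0,0,0],
  [0.4,0,0,0],
  [0.4,0,0,0],
  [0.3,0,0,0],
  [0.2,0,0,0],
])

```text
clock: 22.53
eef_pos: [0.5379, 0.1262, 0.0563]
tool_rot: [0.0, 1.0, 0.0, 0.001]
ft_force: [4.4, 2.4, 0.2]
grip_width: 0.0229
grasp_force: 59.3
```

Emit:
apply_moves([
  [0.25,0,0,0],
  [0.25,0,0,0],
  [0.25,0,0,0],
  [0.25,0,0,0],
  [0.2,0,0,0],
])

```text
clock: 22.95
eef_pos: [0.5147, 0.1262, 0.0563]
tool_rot: [0.0, 1.0, 0.0, 0.001]
ft_force: [6.3, 2.5, 0.4]
grip_width: 0.0226
grasp_force: 59.3
```

Emit:
apply_moves([
  [0.12,0,0,0],
  [0.12,0,0,0],
  [0.12,0,0,0],
  [0,0,0,0],
  [0,0,0,0],
])

```text
clock: 23.37
eef_pos: [0.5073, 0.1264, 0.0563]
tool_rot: [0.0, 1.0, 0.0, 0.001]
ft_force: [4.1, 3.7, 1.5]
grip_width: 0.0227
grasp_force: 59.4
```

Emit:
apply_moves([
  [0.08,0,0,0],
  [0.08,0,0,0],
  [0,0,0,0],
  [0,0,0,0],
  [0,0,0,0],
])

```text
clock: 23.78
eef_pos: [0.5043, 0.1264, 0.0564]
tool_rot: [0.0, 1.0, 0.001, 0.001]
ft_force: [4.1, 2.1, 1.4]
grip_width: 0.0229
grasp_force: 59.4
```

Emit:
apply_moves([
  [0.05,0,0,0],
  [0.05,0,0,0],
  [0,0,0,0],
  [0,0,0,0],
  [0,0,0,0],
])

```text
clock: 24.2
eef_pos: [0.5024, 0.1265, 0.0563]
tool_rot: [0.0, 1.0, 0.001, 0.001]
ft_force: [4.3, 2.6, 0.8]
grip_width: 0.023
grasp_force: 59.4
```

Emit:
apply_moves([
  [0.05,0,0,0],
  [0.05,0,0,0],
  [0,0,0,0],
  [0,0,0,0],
  [0,0,0,0],
])

```text
clock: 24.62
eef_pos: [0.5005, 0.1265, 0.0563]
tool_rot: [0.0, 1.0, 0.001, 0.001]
ft_force: [4.3, 3.5, 1.3]
grip_width: 0.0226
grasp_force: 59.4
```

Emit:
apply_moves([
  [0.05,0,0,0],
  [0.05,0,0,0],
  [0,0,0,0],
  [0,0,0,0],
  [0,0,0,0],
])

```text
clock: 25.03
eef_pos: [0.5004, 0.1265, 0.0564]
tool_rot: [0.0, 1.0, 0.001, 0.003]
ft_force: [9.1, 2.9, -4.1]
grip_width: 0.0227
grasp_force: 59.1
```

The travel has stopped and the force is rising, so the row is tight. I'll push a little more and then release.

Emit:
apply_moves([
  [0.1,0,0,0],
  [0.1,0,0,0],
  [0,0,0,0],
  [0,0,0,0],
  [0,0,0,0],
])

```text
clock: 25.45
eef_pos: [0.5002, 0.1265, 0.0566]
tool_rot: [0.0, 1.0, 0.0, 0.006]
ft_force: [18.8, 2.4, -12.0]
grip_width: 0.0225
grasp_force: 60.0
```

Emit:
apply_moves([
  [0,0,0,0],
  [0,0,0,0],
  [0,0,0,0],
  [0,0,0,0],
  [0,0,0,0],
], claw=0.6)

```text
clock: 25.87
eef_pos: [0.4943, 0.1253, 0.0557]
tool_rot: [0.0, 1.0, -0.001, 0.001]
ft_force: [7.4, -0.1, -3.4]
grip_width: 0.0338
grasp_force: 3.3
```

Emit:
apply_moves([
  [0,0,-0.3,0],
  [0,0,-0.5,0],
  [0,0,-1,0],
  [0,0,-1,0],
  [0,0,-1,0],
])

```text
clock: 26.28
eef_pos: [0.4905, 0.1249, 0.1312]
tool_rot: [-0.0, 1.0, -0.001, -0.003]
ft_force: [0.2, -0.3, 0.3]
grip_width: 0.0342
grasp_force: 0.0
```

Emit:
apply_moves([
  [0,0,-1,0.1],
  [0,0,0,0.1],
  [0,0,0,0.1],
  [0,0,0,0.1],
  [0,0,0,0.1],
], claw=1)

```text
clock: 26.7
eef_pos: [0.4909, 0.1251, 0.1509]
tool_rot: [0.261, 0.965, -0.002, -0.002]
ft_force: [0.6, 0.7, -0.3]
grip_width: -0.0001
grasp_force: 0.0
```

Emit:
apply_moves([
  [0,0,0,0.1],
  [0,0,0,0.1],
  [0,0,0,0.1],
  [0,0,0,0.1],
  [0,0,0,0.1],
])

```text
clock: 27.12
eef_pos: [0.4908, 0.1251, 0.1506]
tool_rot: [0.502, 0.865, -0.002, -0.002]
ft_force: [-0.3, 0.1, 0.1]
grip_width: 0.0001
grasp_force: 0.0
```

Emit:
apply_moves([
  [0,0,0,0.1],
  [0,0,0,0.1],
  [0,0,0,0.1],
  [0,0,0,0.1],
  [0,0,0,0.1],
])

```text
clock: 27.53
eef_pos: [0.4908, 0.1251, 0.1506]
tool_rot: [0.709, 0.706, -0.003, -0.001]
ft_force: [0.7, -0.9, 0.1]
grip_width: 0.0001
grasp_force: 0.0
```

Emit:
apply_moves([
  [-0.8,-0.05,0,0],
  [-0.8,-0.05,0,0],
  [-0.8,-0.05,0,0],
  [-0.8,-0.05,0,0],
  [-0.8,-0.05,0,0],
])

```text
clock: 27.95
eef_pos: [0.4856, 0.0449, 0.1506]
tool_rot: [0.707, 0.707, -0.003, -0.002]
ft_force: [1.0, 0.4, 0.4]
grip_width: 0.0002
grasp_force: 0.0
```

Emit:
apply_moves([
  [-0.75,-0.05,0,0],
  [-0.75,-0.05,0,0],
  [-0.75,-0.05,0,0],
  [-0.75,-0.05,0,0],
  [-0.75,-0.05,0,0],
])

```text
clock: 28.37
eef_pos: [0.4805, -0.0297, 0.1507]
tool_rot: [0.707, 0.707, -0.002, -0.002]
ft_force: [0.2, 0.1, 0.4]
grip_width: -0.0001
grasp_force: 0.0
```

```bash
python3 - <<'E'
from workcell import bot
from h import *
o=bot.get_obs();print(o["eef_pos"],o["clock"])
c=bot.camera("top");np.savez("top5.npz",**c)
cv2.imwrite("pics/v5.png",cv2.resize(c["image"][155:275,190:270],None,fx=5,fy=5,interpolation=cv2.INTER_CUBIC))
E
```

```text
[ 0.48050889 -0.02968278  0.15067836] 28.3667
```

View pics/v5.png

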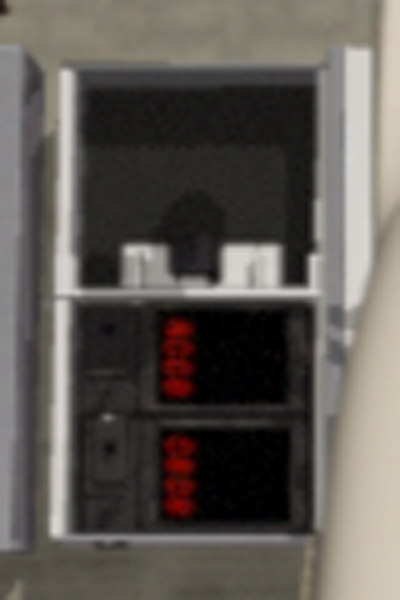

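Both modules sit snug between the follower and the end wall, flat and with knobs to the left (back). Now I'll push the drawer home.

Emit:
apply_moves([
  [0,0,1,0],
  [0,0,1,0],
  [0,0,1,0],
  [0,0,1,0],
  [0,0,0.9,0],
])

```text
clock: 28.83
eef_pos: [0.4806, -0.0287, 0.052]
tool_rot: [0.707, 0.707, -0.002, -0.002]
ft_force: [-0.2, 0.1, -0.2]
grip_width: -0.0001
grasp_force: 0.0
```

Emit:
apply_moves([
  [0.4,0,0.4,0],
  [0.5,0,0,0],
  [0.5,0,0,0],
  [0.5,0,0,0],
  [0.4,0,0,0],
])

```text
clock: 29.25
eef_pos: [0.4845, 0.0186, 0.0471]
tool_rot: [0.707, 0.708, 0.001, 0.001]
ft_force: [-0.2, -0.4, -0.4]
grip_width: -0.0
grasp_force: 0.0
```

Emit:
apply_moves([
  [0.2,0,0,0],
  [0.15,0,0,0],
  [0.15,0,0,0],
  [0.15,0,0,0],
  [0.15,0,0,0],
])

```text
clock: 29.67
eef_pos: [0.4843, 0.0326, 0.0463]
tool_rot: [0.707, 0.707, 0.0, 0.001]
ft_force: [1.0, -2.4, 1.8]
grip_width: 0.0002
grasp_force: 1.1
```

Emit:
apply_moves([
  [0.2,0,0,0],
  [0.25,0,0,0],
  [0.3,0,0,0],
  [0.3,0,0,0],
  [0.3,0,0,0],
])

```text
clock: 30.08
eef_pos: [0.484, 0.0605, 0.0459]
tool_rot: [0.707, 0.707, 0.0, 0.0]
ft_force: [1.7, -2.3, 0.3]
grip_width: 0.0002
grasp_force: 1.1
```

Emit:
apply_moves([
  [0.3,0,0,0],
  [0.3,0,0,0],
  [0.3,0,0,0],
  [0.3,0,0,0],
  [0.3,0,0,0],
])

```text
clock: 30.5
eef_pos: [0.4837, 0.0906, 0.0458]
tool_rot: [0.707, 0.707, -0.0, -0.0]
ft_force: [1.8, -2.7, 0.5]
grip_width: -0.0001
grasp_force: 1.1
```

Emit:
apply_moves([
  [0.3,0,0,0],
  [0.3,0,0,0],
  [0.3,0,0,0],
  [0.3,0,0,0],
  [0.3,0,0,0],
])

```text
clock: 30.92
eef_pos: [0.4837, 0.1205, 0.0459]
tool_rot: [0.707, 0.707, -0.0, -0.0]
ft_force: [1.7, -2.6, -0.0]
grip_width: 0.0
grasp_force: 1.1
```

Emit:
apply_moves([
  [0.3,0,0,0],
  [0.3,0,0,0],
  [0.3,0,0,0],
  [0.2,0,0,0],
  [0.15,0,0,0],
])

```text
clock: 31.33
eef_pos: [0.4837, 0.1456, 0.0459]
tool_rot: [0.707, 0.707, -0.0, -0.0]
ft_force: [1.2, -2.4, 0.5]
grip_width: -0.0001
grasp_force: 1.1
```

Emit:
apply_moves([
  [0.15,0,0,0],
  [0.15,0,0,0],
  [0.15,0,0,0],
  [0.15,0,0,0],
  [0.15,0,0,0],
])

```text
clock: 31.75
eef_pos: [0.4838, 0.1601, 0.0459]
tool_rot: [0.707, 0.707, -0.0, -0.0]
ft_force: [2.7, -2.0, 0.6]
grip_width: 0.0004
grasp_force: 1.1
```

Emit:
apply_moves([
  [0.1,0,0,0],
  [0.1,0,0,0],
  [0.1,0,0,0],
  [0.1,0,0,0],
  [0.1,0,0,0],
])

```text
clock: 32.17
eef_pos: [0.4838, 0.166, 0.0459]
tool_rot: [0.708, 0.706, -0.003, 0.004]
ft_force: [3.1, -17.9, 5.6]
grip_width: -0.0
grasp_force: 9.2
```

Emit:
apply_moves([
  [0.1,0,0,0],
  [0.1,0,0,0],
  [0.1,0,0,0],
  [0.1,0,0,0],
  [0.1,0,0,0],
])

```text
clock: 32.58
eef_pos: [0.4838, 0.1767, 0.0459]
tool_rot: [0.708, 0.706, -0.002, 0.003]
ft_force: [2.3, -16.2, 5.6]
grip_width: 0.0003
grasp_force: 8.5
```

Emit:
apply_moves([
  [0.1,0,0,0],
  [0.05,0,0,0],
  [0,0,0,0],
  [0,0,0,0],
  [0,0,0,0],
])

```text
clock: 33.0
eef_pos: [0.4838, 0.1767, 0.046]
tool_rot: [0.709, 0.705, -0.004, 0.005]
ft_force: [1.7, -20.5, 5.7]
grip_width: -0.0002
grasp_force: 10.4
```

Emit:
apply_moves([
  [-0.2,0,0,0],
  [-0.4,0,0,0],
  [-0.8,0,0,0],
  [-0.8,0,0,0],
  [-0.8,0,0,0],
])

```text
clock: 33.42
eef_pos: [0.483, 0.1232, 0.0457]
tool_rot: [0.707, 0.708, 0.0, -0.001]
ft_force: [0.2, -1.0, -0.7]
grip_width: 0.0003
grasp_force: 0.0
```

Emit:
apply_moves([
  [-0.6,0,-1,0],
  [-0.6,0,-1,0],
  [-0.6,0,-1,0],
  [-0.6,0,-1,0],
  [-0.6,0,-1,0],
])

```text
clock: 33.83
eef_pos: [0.4829, 0.0631, 0.1465]
tool_rot: [0.707, 0.707, 0.0, -0.001]
ft_force: [0.5, 1.0, -0.1]
grip_width: -0.0001
grasp_force: 0.0
```

```bash
python3 - <<'E'
from workcell import bot
from h import *
o=bot.get_obs();print(o["eef_pos"],o["clock"])
a=[]
for n,(x0,y0,x1,y1) in(("top",(130,150,270,300)),("side",(205,160,345,260))):
    c=bot.camera(n);np.savez(f"{n}6.npz",**c);a.append(cv2.resize(c["image"][y0:y1,x0:x1],None,fx=2.8,fy=2.8,interpolation=cv2.INTER_CUBIC))
    if n=="top":
        g=c["image"][:,:,1].astype(int)
        for r in(185,200,245):print(r,g[r,190:225])
        for u in(205,207,209):print(u,ray(c,(u,215),.0575))
a[1]=cv2.copyMakeBorder(a[1],0,a[0].shape[0]-a[1].shape[0],0,0,0)
cv2.imwrite("pics/v6.png",np.hstack(a))
E
```

```text
[0.48291755 0.06314394 0.14651457] 33.8333
185 [132 132 133 132 127 126 132 134 130 173 192 196 196 192 148 114 172 193
 197 197 198 185 151 144 151 158 165 170 174 179 182 185 187 189 191]
200 [133 133 135 134 119 128 132 138 165 196 196 174 175 179 178 176 157 145
 151 160 167 173 177 181 184 186 188 191 192 192 194 193 194 194 195]
245 [137 136 131 123 134 137 137 144 132 139 154 163 172 178 181 184 187 188
 190 191 193 193 194 194 194 195 196 197 196 197 196 197 198 197 197]
205 [0.47644412 0.18328187 0.0575    ]
207 [0.47631991 0.17833262 0.0575    ]
209 [0.4761957  0.17338343 0.0575    ]
```

View pics/v6.png

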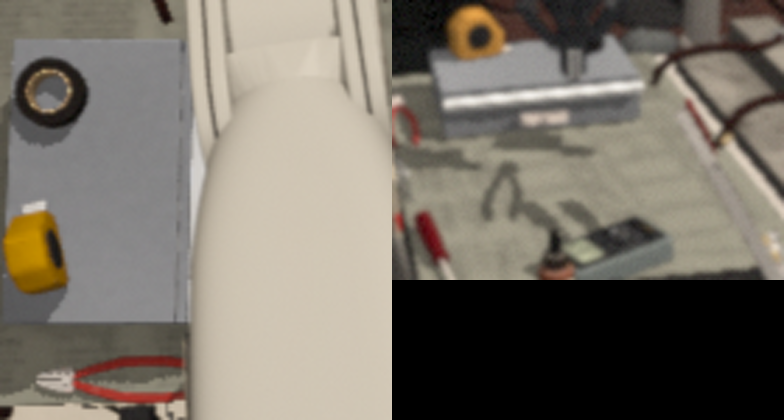

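Emit:
apply_moves([
  [-0.9,0,0,0],
  [-0.9,0,0,0],
  [-0.9,0,0,0],
  [-0.9,0,0,0],
  [-0.9,0,0,0],
])

```text
clock: 34.35
eef_pos: [0.4829, -0.0266, 0.1448]
tool_rot: [0.707, 0.708, -0.0, -0.001]
ft_force: [0.4, -0.2, 0.5]
grip_width: -0.0
grasp_force: 0.0
```

```bash
python3 - <<'E'
from workcell import bot
from h import *
c=bot.camera("top");g=c["image"][:,:,1].astype(int)
for r in(185,200,230):
    print(r,g[r,192:222]);
for u in(204,206,208,210,212):print(u,ray(c,(u,200),.0575)[1].round(4))
E
```

```text
185 [129 130 125 124 129 130 129 188 200 201 201 198 155 131 131 129 129 126
 124 123 125 126 125 124 124 120 117 124 131 132]
200 [133 131 117 124 131 135 162 194 203 204 204 186 145 127 124 124 127 127
 129 130 131 134 134 133 133 131 129 130 131 129]
230 [133 109 120 129 131 135 188 201 204 205 201 145  96  88  90  89  85  83
  82  83  85  86  89  89  91  90  94 127 137 138]
204 0.1857
206 0.1807
208 0.1757
210 0.1708
212 0.1658
```

The lip's front edge is at column ~203.8, or y = 0.186. That matches the predicted home position of 0.1855, so I'm handing the job in.

```bash
python3 -c "
from workcell import bot
print(bot.job_done())"
```

```text
the job is handed in; nothing more can be done
None
```

Both radio modules are flat in the kit drawer with displays up and knob ends to the back, held snug by the follower; I pushed the drawer home slowly and handed the job in at about 34 s, but the hand-in returned no verdict.

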